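# Shelve the open vial tray

### The job

Put the open tray of loose glass vials away in the low wooden rack: lift the tray by the carrying bar over its middle, carry it level so that no vial falls out, and set it down on the table in front of the rack's mouth, lined up with it and with its upright end handle facing away from the rack. Let go of it there completely, then take it again by the end handle and slide it along the table into the rack until it is fully home against the back stop. Let go, and leave the small bottles, the white dish and the flask where they stand.

Things in the scene. Friction and masses are not known exactly. Their poses are not given: they have to be found in the camera images.
- tray: Open aluminium tray, loose, 0.2 to 0.35 kg plus vials, 140 mm long (its x) by 90 mm wide (its y); walls 34 mm high and 4 mm thick, floor 4 mm. Origin: centre of the underside; z up. Uprights on its short end walls, 26 mm wide and 88 mm high, carry a grey bar along x over its middle. A grey upright handle sticks out of its -x end.
- tray_bar (a point): Middle of the tray's grey carrying bar, 81 mm above the tray's underside and over the tray's centre. The bar runs along the tray's x, 134 mm long, 12 mm thick (across, along the tray's y) and 14 mm high (74 to 88 mm above the underside). Axes as the tray.
- tray_handle (a point): A point in the tray's upright end handle, 94 mm from the tray's centre towards its -x and 60 mm above its underside. The handle is a vertical plate standing along the tray's x: 46 mm long (from 69 to 115 mm from the tray's centre), 10 mm thick (along the tray's y), from 14 to 74 mm above the underside. Axes as the tray.
- rack: Fixed low plywood rack: one bay, no floor (the tray slides on the table top). Origin: on the table top, where the tray's origin lies when home, tray x along rack x; z up. +x points into the bay. Bay 106 mm wide between 8 mm side panels; back stop face at x = +72 mm, 60 mm high. When home, the tray's -x end stands 35 mm out of the mouth, its end handle in front.
- rack_mouth (a point): Centre of the rack's mouth, at the roof's front edge: x = -35 mm in the rack's frame, 50 mm above the table; axes as the rack. The roof (underside 104 mm, top 112 mm high) runs from here 124 mm along +x: the tray's bar passes under it, a gripper does not. Guide lips 36 mm high flare out to 24 mm before the mouth. A round timer 47 mm high stands on the roof's rear.
- vial_1: Loose, rolling glass vial with a grey cap lying in the tray, 22 mm in diameter, 68 mm long, about 30 g. Origin in the middle of its axis; its y runs along the axis. It may lie anywhere on the tray's floor.
- vial_2: Loose, rolling glass vial with a grey cap lying in the tray, 22 mm in diameter, 68 mm long, about 30 g. Origin in the middle of its axis; its y runs along the axis. It may lie anywhere on the tray's floor.
- vial_3: Loose, rolling glass vial with a grey cap lying in the tray, 22 mm in diameter, 68 mm long, about 30 g. Origin in the middle of its axis; its y runs along the axis. It may lie anywhere on the tray's floor.
- dropper_a: Bystander: small brown dropper bottle, 33 mm wide, 94 mm high, standing right of the rack. Origin: centre of the underside.
- dropper_b: Bystander: small brown dropper bottle, 33 mm wide, 98 mm high, standing right of the rack. Origin: centre of the underside.
- dish: Bystander: white porcelain dish, 72 mm wide, 29 mm high, standing between tray and rack, farther back. Origin: centre of the underside.
- flask: Bystander: conical glass flask, 63 mm wide, 105 mm high, at the back left. Origin: centre of the underside.
There are look-alikes about, which are no part of the job. Leave any blue, pink or purple look-alike of the vial_1 alone.

How it is judged:
By the outcome, as a careful person would: the job done as asked, in the order asked, and still so for the second after the job is handed in, with the robot touching nothing.
It also fails if it takes over 56 s, if anything falls off the work surface, if the arm or the gripper's body presses on something with over 40 N, if the wrist force passes 120 N, or if a joint passes its speed limit or range.

### The arm

A 7-joint arm with a two-finger parallel gripper is mounted at the origin on a cart in front of the work surface, level with it; the furniture and walls round the work are solid. World frame = base frame: x ahead of the robot, y to its left, z up, the work surface at z = 0. Lengths are in m, angles in rad, forces in N, time in s.
With the tool pointing down it reaches from about 0.35 to 0.9 m from the base axis. Payload 8.1 kg.
Tool frame: the origin (TCP) lies at the centre of the arm's flange, where the gripper is bolted on; the fingertips stand 178 mm ahead of it and the grasp point (between the pads) lies 159 mm ahead of it; x points along the fingers, z is the direction in which the jaws open and shut, and the axes are right-handed (so a half turn about x gives the same grasp; the last joint's range is limited). The gripper opens to 92 mm and grips with 3 to 60 N. Pads are 19 mm wide; open, the fingers measure 130 mm over their backs; the gripper's body (75 mm by 190 mm) begins 47 mm behind the grasp point.
Start: joints at [1.097, 0.434, 0.025, 1.573, -0.012, 1.134, -0.075], TCP at [0.226, -0.583, 0.405] pointing down, gripper open.
Joint ranges: [-2.62, 2.62], [-0.44, 2.09], [-1.27, 1.32], [0.08, 2.57], [-1.32, 4.46], [0.12, 2], [-2.74, 2.74]. Speed limits (rad/s): [2.22, 2.22, 3.01, 3.01, 3.14, 3.14, 3.14].

### API

Orientations are given as a rotation vector (axis times angle).
In Python, from cell import arm, get_image, search_frame, pinpoint gives the robot as it stands.
- The arm moves only by the tool arm_command, never from a script. Its argument "motion" is a list of rows, each a list of 7 numbers: the finger opening in mm, from 0 to 91.8, then the shift along the tool's x, y, z in mm, then the turn, a rotation vector about the tool's x, y, z in degrees. In form: [[fingers, x, y, z, ax, ay, az], ...]. A call has 1 to 5 rows; each row shifts and turns the commanded pose from where the row before left it, along the tool's axes as they then stand; what a row does not reach is not made up. A row lasts 1/8 s, in which the tool goes at most 62.5 mm and 10.7 degrees, less where a joint would pass 70% of its speed; a pose out of reach is approached as far as the arm can. A call with a gripper value outside its range is refused whole. The fingers move at their own pace and stop on an object; "newtons" is the grip in N (left out, the last holds). Time passes only in rows, so rows that do not move let the fingers close. It gives the time, the measured TCP pose, the force and the opening at its end, in the units of the state.
- arm.observe(): the state, without advancing time (a new reading comes with each control period).
- get_image(name): name is "scene" or "side" or "wrist"; returns a dict with "frame" (480x640x3 uint8, red, green, blue), "range_z" (480x640 float32, m along the optical axis (not along the pixel's ray), 0 where there is no reading), "K" (3x3 intrinsics, pixels), "origin" and "rotation" of the camera in the world; the wrist camera has in their place "tool_from_camera" (4x4, takes a point from camera to tool coordinates, whose origin is the TCP and whose axes are the tool frame's). Camera axes: x right, y down, z forward; pixel columns grow to the right and rows downward; lengths in m; the calibration is good to about 2 mm. A picture is of the moment at which its call begins: read the wrist's pose just before it.
- arm.sign_off(): hands the job in, once; it reports no verdict.
Trained networks look in the newest picture that a camera, given by its name, has taken for a name from the list of things; names that differ only in an ending like _2 or _b are one class to them, and where a whole thing is asked for, a point or a joint stands for the part that bears it (a point fixed in the world has none). Each returns a list of dicts, best first, with "p" (0 to 1); they miss things now and then, are a little off and sometimes report something else, mostly with a low value. They report only what shows in the picture. A call takes as long as a camera call. They do not tell look-alikes from the thing itself.
- search_frame(camera, target): "point" ([x, y, z] in m, in world coordinates, good to about 4 mm: the middle of the surface that is visible of it).
- pinpoint(camera, target): "point" ([x, y, z] in m, in world coordinates, good to about 4 mm: a listed point, or the origin of a listed thing).
The state is a dict: "clock": time; "joints": joint angles; "dq": joint speeds; "joint_efforts": joint torques, N m; "position": TCP position; "ee_rot": TCP orientation; "force": force on the tool from outside, world axes, zero at the start; "ft_torque": the same for the moment, N m; "width": opening from 0.0 (shut) to 1.0 (fully open).
Only numpy, scipy, OpenCV 4.12 (cv2) and the standard library are available. Lean on these libraries where they do the work, as an engineer would, in place of code of your own. Each camera call takes 0.05 s, during which the arm holds its last target. There are 200 camera calls.

## Working session

There is one attempt and no reset: what is moved stays moved. The work goes in short steps, Python scripts to look and compute and a tool call to move; the robot and the scene stay as the last step left them, time stands still between calls to the robot, and variables do not carry over. Pictures are saved under pics/ and viewed, about 8 in all and at most 12, crops included, and the job is handed in when it is done.

Besides the shell and the picture viewer there is one more tool, called after ">>>" as a command line: name --pt "numbers of a row" for each row, then --argument value for the rest. arm_command: Moves the arm, as the interface text tells. Its arguments: {"type":"object","properties":{"motion":{"type":"array"},"newtons":{"type":"number"}},"required":["motion"]}

```bash
mkdir -p pics; ls; python3 - <<'E'
from cell import arm,get_image,search_frame,pinpoint
import cv2,numpy as np
s=arm.observe();print({k:np.round(v,3) for k,v in s.items()})
ims=[]
for c in("scene","side"):
    i=get_image(c);cv2.imwrite(f"pics/{c}0.png",i["frame"][:,:,::-1]);print(c,i["origin"],i["rotation"])
    for t in("tray","tray_bar","tray_handle","rack","rack_mouth","dish","flask","dropper_a","vial_1"):
        print(t,[(np.round(d["point"],3),round(d["p"],2)) for d in pinpoint(c,t)][:4])
E
```

```text
pics
{'clock': np.float64(0.0), 'joints': array([ 1.097,  0.435,  0.025,  1.574, -0.012,  1.134, -0.075]), 'dq': array([-0.   ,  0.001, -0.001, -0.001,  0.   ,  0.   ,  0.   ]), 'joint_efforts': array([-1.0000e-03, -6.6785e+01,  9.8400e-01, -3.1446e+01, -6.1000e-02,
        4.3000e-02,  0.0000e+00]), 'position': array([ 0.226, -0.582,  0.404]), 'ee_rot': array([ 0.933,  1.363, -0.931]), 'force': array([-0.737,  0.287, -0.031]), 'ft_torque': array([ 0.03 , -0.022, -0.014]), 'width': np.float64(1.001)}
scene [-0.05108105  0.17403899  0.83542695] [-1.19920106  2.33128801 -0.9691673 ]
tray [(array([ 0.626, -0.141, -0.002]), 0.78)]
tray_bar [(array([ 0.625, -0.134,  0.081]), 0.9), (array([ 0.558, -0.074,  0.058]), 0.33)]
tray_handle [(array([ 0.59 , -0.389,  0.052]), 0.74), (array([ 0.558, -0.07 ,  0.06 ]), 0.73)]
rack []
rack_mouth [(array([ 0.586, -0.388,  0.051]), 0.94), (array([ 0.709, -0.248,  0.   ]), 0.37)]
dish [(array([ 0.762, -0.143,  0.002]), 0.46), (array([ 0.622, -0.139,  0.018]), 0.39)]
flask [(array([ 0.761, -0.143, -0.001]), 0.73), (array([ 0.587, -0.39 ,  0.052]), 0.45)]

[... 456 characters left out ...]
.141, -0.002]), 0.37)]
tray_handle [(array([ 0.557, -0.075,  0.059]), 0.83)]
rack [(array([ 0.6  , -0.421, -0.   ]), 0.91), (array([ 0.555, -0.074,  0.061]), 0.66)]
rack_mouth [(array([ 0.59 , -0.387,  0.048]), 0.93)]
dish [(array([ 0.706, -0.247,  0.   ]), 0.61), (array([ 0.416, -0.5  , -0.007]), 0.58)]
flask [(array([ 0.764, -0.147,  0.003]), 0.95), (array([ 0.623, -0.14 ,  0.   ]), 0.45)]
dropper_a [(array([ 0.416, -0.505, -0.003]), 0.83), (array([ 0.37 , -0.489, -0.002]), 0.65), (array([ 0.623, -0.131,  0.015]), 0.43)]
vial_1 [(array([ 0.619, -0.133,  0.012]), 0.88), (array([ 0.474, -0.13 ,  0.016]), 0.86), (array([ 0.402, -0.312,  0.008]), 0.81), (array([ 0.651, -0.159,  0.018]), 0.78)]
```

View pics/scene0.png

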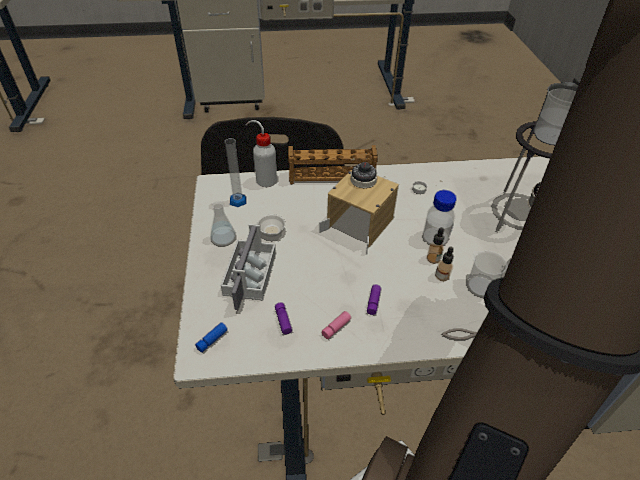

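View pics/side0.png

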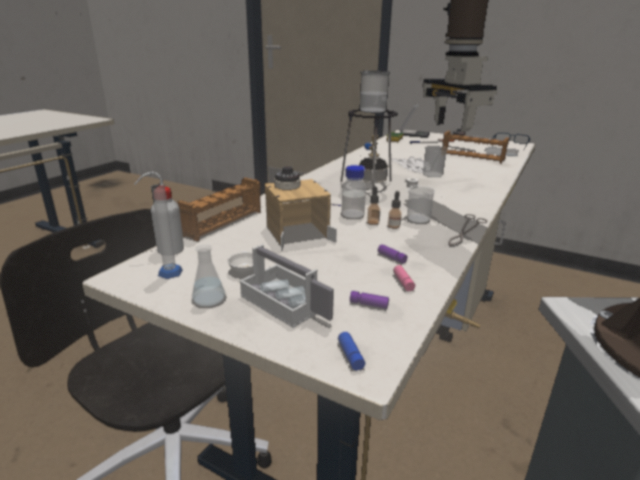

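The scene view shows the tray at about px (250,268) with its handle towards the robot and left. The rack is at (362,210) with its mouth facing the tray. Blue, pink and purple look-alikes lie in front, the dish is at (270,228) and the flask at (222,235). Next I'll get the yaws from the depth data.

```bash
cat > h.py <<'E'
from cell import arm,get_image,search_frame,pinpoint
import cv2,numpy as np
from scipy.spatial.transform import Rotation as R
def mat(r):
    r=np.array(r); return r if r.shape==(3,3) else R.from_rotvec(r).as_matrix()
def cloud(c):
    s=arm.observe(); i=get_image(c); z=i["range_z"]; v,u=np.nonzero(z>0); d=z[v,u]; K=i["K"]
    p=np.c_[(u-K[0,2])/K[0,0]*d,(v-K[1,2])/K[1,1]*d,d]
    if c=="wrist":
        T=np.array(i["tool_from_camera"]); p=p@T[:3,:3].T+T[:3,3]
        p=p@mat(s["ee_rot"]).T+s["position"]
    else: p=p@mat(i["rotation"]).T+i["origin"]
    return p,i["frame"][v,u].astype(int),i
def near(p,x,y,r,z0,z1): return p[(np.hypot(p[:,0]-x,p[:,1]-y)<r)&(p[:,2]>z0)&(p[:,2]<z1)]
def rect(q):
    (c,wh,a)=cv2.minAreaRect(q[:,:2].astype(np.float32)*1000); return np.round(c,1),np.round(wh,1),round(a,1)
def line(q):
    m=q[:,:2].mean(0);w,V=np.linalg.eigh(np.cov((q[:,:2]-m).T));d=V[:,1]
    t=(q[:,:2]-m)@d; return np.round(m*1000,1),np.round(np.degrees(np.arctan2(d[1],d[0])),1),np.round(np.array([t.min(),t.max()])*1000,1),np.sqrt(w)*1000
def st():
    s=arm.observe(); M=mat(s["ee_rot"]); g=s["position"]+.159*M[:,0]
    print("t",round(float(s["clock"]),2),"grasp",np.round(g*1000,1),"w",round(float(s["width"]),3),"F",np.round(s["force"],1));print(np.round(M,3).tolist(), np.round(s["joints"],2)); return s,M,g
E
python3 - <<'E'
from h import *
for c in("scene","side"):
    p,_,_=cloud(c)
    q=near(p,.6,-.43,.13,.104,.120); print(c,len(q),rect(q),np.median(q[:,2]))
    q=near(p,.624,-.14,.09,.078,.095); print(len(q),rect(q),line(q),np.median(q[:,2]))
    for x,y,n in((.764,-.147,'flask'),(.706,-.247,'dish')):
        q=near(p,x,y,.05,.01,.12); print(n,len(q),rect(q) if len(q)>3 else'')
st()
E
```

```text
scene 1509 (array([ 607.7, -445.4]), array([123.7, 127.7]), 21.3) 0.11183228669635648
379 (array([ 623. , -138.1]), array([ 24.8, 144. ]), 46.5) (array([ 617.6, -134.6]), np.float64(135.8), array([-78.3,  65.7]), array([ 4.90711656, 46.3069787 ])) 0.08699251853934942
flask 728 (array([ 753.2, -139.3]), array([59.8, 46.9]), 45.4)
dish 339 (array([ 707.9, -249.5]), array([65.8, 68.5]), 28.0)
side 939 (array([ 610.7, -442.7]), array([124. , 126.3]), 21.9) 0.11421199095510987
630 (array([ 624.8, -135.9]), array([ 25.7, 142.4]), 45.7) (array([ 623.1, -130.5]), np.float64(136.5), array([-76.3,  66.3]), array([ 4.55164735, 45.40753772])) 0.08744860141524385
flask 1362 (array([ 759.5, -135.4]), array([55.4, 47.9]), 48.5)
dish 443 (array([ 720.2, -248. ]), array([49.6, 69.5]), 7.3)
t 1.1 grasp [ 226.5 -582.5  245.8] w 1.002 F [ 0.  -0.1 -0.2]
[[0.0, 0.932, 0.362], [-0.0, 0.362, -0.932], [-1.0, 0.0, 0.0]] [ 1.1   0.43  0.02  1.57 -0.01  1.13 -0.08]
```

```bash
cat >> h.py <<'E'
def plan(g1,ang,n,w,ease=False):
    """rows taking the grasp point to g1 (mm), tool down, tool z at world angle ang (deg)"""
    s,M,g=st(); z=np.array([np.cos(np.radians(ang)),np.sin(np.radians(ang)),0]); x=np.array([0,0,-1.]); T=np.c_[x,np.cross(z,x),z]
    p=s["position"]*1000; p1=np.array(g1,float)-159*x; rv=R.from_matrix(M.T@T).as_rotvec()
    f=np.linspace(0,1,n+1)
    if ease: f=f*f*(3-2*f)
    out=[]
    for a,b in zip(f[:-1],f[1:]):
        Ma=M@R.from_rotvec(rv*a).as_matrix(); d=Ma.T@((p1-p)*(b-a)); r=np.degrees(rv*(b-a))
        out.append([w]+[round(float(v),1) for v in d]+[round(float(v),2) for v in r])
    for i in range(0,n,5): print(out[i:i+5])
E
python3 - <<'E'
from h import *
p,f,_=cloud("scene")
hsv=cv2.cvtColor(f[None].astype(np.uint8),cv2.COLOR_RGB2HSV)[0]
m=(p[:,2]>.004)&(p[:,2]<.04)&(hsv[:,1]>110)&(hsv[:,0]>100)&(p[:,0]<.65)&(np.abs(p[:,1])<.5)
q=p[m]; L,k=np.zeros((600,1000),np.uint8),0
ij=np.round(np.c_[q[:,0]*1000-200,q[:,1]*1000+600]).astype(int); ok=(ij>=0).all(1)&(ij[:,0]<600)&(ij[:,1]<1000); L[ij[ok,0],ij[ok,1]]=255
n,_,S,C=cv2.connectedComponentsWithStats(cv2.dilate(L,np.ones((9,9))))
for s_,c in zip(S[1:],C[1:]):
    if s_[4]>300: print("blob x",s_[1]+200,s_[1]+200+s_[3],"y",s_[0]-600,s_[0]-600+s_[2])
plan([624,-138,170],46.0,13,91.8,True)
E
```

```text
blob x 369 431 y -344 -274
blob x 375 411 y -241 -167
blob x 431 510 y -148 -103
blob x 493 533 y -24 52
t 1.15 grasp [ 226.5 -582.5  245.7] w 1.0 F [-0.6  1.3 -0.1]
[[0.0, 0.932, 0.362], [0.0, 0.362, -0.932], [-1.0, 0.0, 0.0]] [ 1.1   0.43  0.02  1.57 -0.01  1.13 -0.08]
[[91.8, 1.3, 9.0, -4.6, -1.93, 0.0, -0.0], [91.8, 3.6, 25.3, -11.8, -5.38, 0.0, -0.0], [91.8, 5.4, 40.1, -14.3, -8.2, 0.0, -0.0], [91.8, 6.9, 52.9, -10.7, -10.39, 0.0, -0.0], [91.8, 7.9, 62.2, -1.1, -11.96, 0.0, -0.0]]
[[91.8, 8.5, 65.8, 12.7, -12.9, 0.0, -0.0], [91.8, 8.7, 62.8, 27.7, -13.22, 0.0, -0.0], [91.8, 8.5, 53.5, 40.4, -12.9, 0.0, -0.0], [91.8, 7.9, 40.0, 47.6, -11.96, 0.0, -0.0], [91.8, 6.9, 25.4, 47.6, -10.39, 0.0, -0.0]]
[[91.8, 5.4, 13.0, 40.6, -8.2, 0.0, -0.0], [91.8, 3.6, 4.6, 27.6, -5.38, 0.0, -0.0], [91.8, 1.3, 0.7, 10.0, -1.93, 0.0, -0.0]]
```

```bash
python3 -c "
from h import *
plan([624,-138,170],46.0,15,91.8)"
```

```text
t 1.15 grasp [ 226.5 -582.5  245.7] w 1.0 F [-0.6  1.3 -0.1]
[[0.0, 0.932, 0.362], [0.0, 0.362, -0.932], [-1.0, 0.0, 0.0]] [ 1.1   0.43  0.02  1.57 -0.01  1.13 -0.08]
[[91.8, 5.0, 35.4, -18.0, -7.65, 0.0, -0.0], [91.8, 5.0, 37.5, -13.1, -7.65, 0.0, -0.0], [91.8, 5.0, 38.9, -8.0, -7.65, 0.0, -0.0], [91.8, 5.0, 39.7, -2.8, -7.65, 0.0, -0.0], [91.8, 5.0, 39.7, 2.5, -7.65, 0.0, -0.0]]
[[91.8, 5.0, 39.0, 7.8, -7.65, 0.0, -0.0], [91.8, 5.0, 37.6, 12.9, -7.65, 0.0, -0.0], [91.8, 5.0, 35.5, 17.8, -7.65, 0.0, -0.0], [91.8, 5.0, 32.9, 22.4, -7.65, 0.0, -0.0], [91.8, 5.0, 29.6, 26.6, -7.65, 0.0, -0.0]]
[[91.8, 5.0, 25.8, 30.3, -7.65, 0.0, -0.0], [91.8, 5.0, 21.5, 33.4, -7.65, 0.0, -0.0], [91.8, 5.0, 16.9, 36.0, -7.65, 0.0, -0.0], [91.8, 5.0, 12.0, 37.9, -7.65, 0.0, -0.0], [91.8, 5.0, 6.8, 39.2, -7.65, 0.0, -0.0]]
```

>>> arm_command --pt "91.8 3 35.4 -18 -7.65 0 0" --pt "91.8 3 37.5 -13.1 -7.65 0 0" --pt "91.8 3 38.9 -8 -7.65 0 0" --pt "91.8 3 39.7 -2.8 -7.65 0 0" --pt "91.8 3 39.7 2.5 -7.65 0 0"

```text
clock: 1.78
position: [0.3597, -0.4334, 0.3898]
ee_rot: [0.414, 1.53, -0.414]
force: [-0.1, 0.1, -0.2]
width: 0.997
```

>>> arm_command --pt "91.8 5 39 7.8 -7.65 0 0" --pt "91.8 5 37.6 12.9 -7.65 0 0" --pt "91.8 5 35.5 17.8 -7.65 0 0" --pt "91.8 5 32.9 22.4 -7.65 0 0" --pt "91.8 5 29.6 26.6 -7.65 0 0"

```text
clock: 2.4
position: [0.4923, -0.2853, 0.3647]
ee_rot: [-0.11, 1.568, 0.109]
force: [1.3, -0.5, 0.4]
width: 0.999
```

>>> arm_command --pt "91.8 5 25.8 30.3 -7.65 0 0" --pt "91.8 5 21.5 33.4 -7.65 0 0" --pt "91.8 5 16.9 36 -7.65 0 0" --pt "91.8 5 12 37.9 -7.65 0 0" --pt "91.8 5 6.8 39.2 -7.65 0 0"

```text
clock: 3.02
position: [0.6249, -0.1373, 0.3396]
ee_rot: [-0.631, 1.477, 0.63]
force: [0.8, -0.6, -0.9]
width: 1.003
```

>>> arm_command --pt "91.8 0 0 0 0 0 0" --pt "91.8 0 0 0 0 0 0"

```text
clock: 3.28
position: [0.6238, -0.1387, 0.3395]
ee_rot: [-0.626, 1.48, 0.626]
force: [-0.2, -1.4, -0.0]
width: 1.002
```

```bash
python3 - <<'E'
from h import *
p,_,i=cloud("wrist"); cv2.imwrite("pics/w1.png",i["frame"][:,:,::-1])
q=near(p,.624,-.138,.09,.080,.094); print(len(q),rect(q),line(q),np.median(q[:,2]))
for t in("tray_bar","tray","tray_handle"): print(t,[(np.round(d["point"],3),round(d["p"],2)) for d in pinpoint("wrist",t)][:2])
plan([624,-138,83],46.0,5,91.8)
E
```

```text
4643 (array([ 622.9, -136. ]), array([ 25.8, 137.9]), 45.9) (array([ 616.5, -130.1]), np.float64(135.8), array([-77.6,  60.2]), array([ 3.9980072 , 40.34767142])) 0.08723363412543628
tray_bar [(array([ 0.62 , -0.138,  0.078]), 0.68)]
tray [(array([ 0.624, -0.14 , -0.004]), 0.8)]
tray_handle [(array([ 0.554, -0.073,  0.056]), 0.86)]
t 3.48 grasp [ 623.6 -139.4  181. ] w 0.996 F [0.2 0.2 0.3]
[[-0.0, -0.718, 0.696], [-0.001, 0.696, 0.718], [-1.0, -0.001, -0.001]] [ 0.48  0.57 -0.54  1.58  0.32  1.08  0.67]
[[91.8, 19.6, 0.1, 0.3, -0.03, -0.01, 0.01], [91.8, 19.6, 0.1, 0.3, -0.03, -0.01, 0.01], [91.8, 19.6, 0.1, 0.3, -0.03, -0.01, 0.01], [91.8, 19.6, 0.1, 0.3, -0.03, -0.01, 0.01], [91.8, 19.6, 0.1, 0.2, -0.03, -0.01, 0.01]]
```

>>> arm_command --pt "91.8 25 0 0 0 0 0" --pt "91.8 25 0 0 0 0 0" --pt "91.8 25 0 0 0 0 0" --pt "60 15 0 0 0 0 0" --pt "40 9 0 0 0 0 0"

```text
clock: 4.1
position: [0.6239, -0.1385, 0.2403]
ee_rot: [-0.627, 1.479, 0.627]
force: [0.2, -0.2, 0.1]
width: 0.826
```

>>> arm_command --pt "0 0 0 0 0 0 0" --pt "0 0 0 0 0 0 0" --pt "0 0 0 0 0 0 0" --pt "0 0 0 0 0 0 0" --pt "0 0 0 0 0 0 0" --newtons 35

```text
clock: 4.72
position: [0.6241, -0.138, 0.241]
ee_rot: [-0.627, 1.478, 0.627]
force: [0.0, -0.2, -0.4]
width: 0.289
```

>>> arm_command --pt "0 0 0 0 0 0 0" --pt "0 0 0 0 0 0 0" --pt "0 -1 0 0 0 0 0" --pt "0 -2 0 0 0 0 0" --pt "0 -4 0 0 0 0 0"

```text
clock: 5.35
position: [0.6239, -0.1381, 0.2476]
ee_rot: [-0.627, 1.479, 0.628]
force: [0.7, -0.5, -3.1]
width: 0.129
```

>>> arm_command --pt "0 -6 0 0 0 0 0" --pt "0 -10 0 0 0 0 0" --pt "0 -14 0 0 0 0 0" --pt "0 -10 0 0 0 0 0" --pt "0 -5 0 0 0 0 0"

```text
clock: 5.98
position: [0.6243, -0.138, 0.2939]
ee_rot: [-0.628, 1.477, 0.627]
force: [0.6, 0.7, -3.5]
width: 0.126
```

```bash
python3 - <<'E'
from h import *
i=get_image("side"); cv2.imwrite("pics/s2.png",cv2.resize(i["frame"][200:360,200:420,::-1],None,fx=3,fy=3))
d=np.array([.3665,-.930]); o=np.array([599.3,-419])-142*d; print(o)
s,M,g=st()
plan([o[0],o[1],g[2]*1000],21.5,20,0,True)
E
```

```text
[ 547.257 -286.94 ]
t 6.03 grasp [ 624.6 -138.1  135.1] w 0.125 F [ 0.3 -0.7 -3.9]
[[0.002, -0.719, 0.695], [-0.0, 0.695, 0.719], [-1.0, -0.001, 0.001]] [ 0.47  0.62 -0.52  1.63  0.35  0.99  0.64]
t 6.03 grasp [ 624.6 -138.1  135.1] w 0.125 F [ 0.3 -0.7 -3.9]
[[0.002, -0.719, 0.695], [-0.0, 0.695, 0.719], [-1.0, -0.001, 0.001]] [ 0.47  0.62 -0.52  1.63  0.35  0.99  0.64]
[[0, -0.0, -0.3, -1.2, 0.18, 0.0, 0.0], [0, -0.0, -1.0, -3.3, 0.51, 0.0, 0.0], [0, -0.0, -1.6, -5.2, 0.8, 0.0, 0.0], [0, -0.0, -2.3, -6.9, 1.06, 0.0, 0.0], [0, -0.0, -2.9, -8.3, 1.28, 0.0, 0.0]]
[[0, -0.0, -3.5, -9.4, 1.46, 0.0, 0.0], [0, -0.0, -4.1, -10.2, 1.61, 0.0, 0.0], [0, -0.0, -4.7, -10.8, 1.72, 0.0, 0.0], [0, -0.0, -5.2, -11.1, 1.79, 0.0, 0.0], [0, -0.0, -5.7, -11.2, 1.83, 0.0, 0.0]]
[[0, -0.0, -6.1, -11.0, 1.83, 0.0, 0.0], [0, -0.0, -6.3, -10.6, 1.79, 0.0, 0.0], [0, -0.0, -6.3, -9.9, 1.72, 0.0, 0.0], [0, -0.0, -6.2, -9.1, 1.61, 0.0, 0.0], [0, -0.0, -5.9, -8.1, 1.46, 0.0, 0.0]]
[[0, -0.0, -5.3, -7.0, 1.28, 0.0, 0.0], [0, -0.0, -4.5, -5.7, 1.06, 0.0, 0.0], [0, -0.0, -3.5, -4.2, 0.8, 0.0, 0.0], [0, -0.0, -2.3, -2.6, 0.51, 0.0, 0.0], [0, -0.0, -0.8, -0.9, 0.18, 0.0, 0.0]]
```

View pics/s2.png

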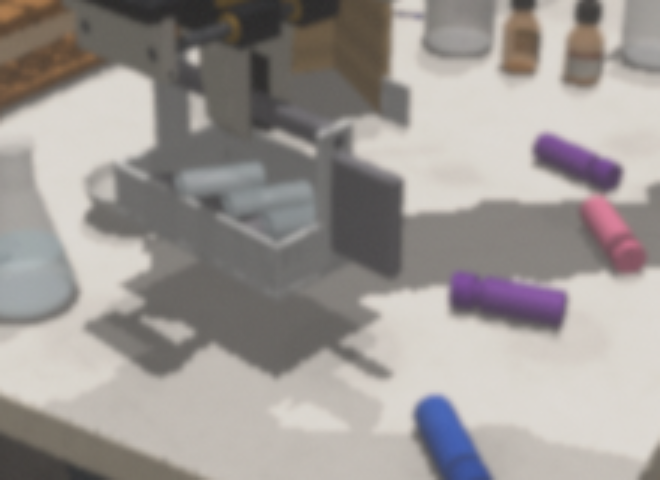

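The tray hangs level above its shadow, with three vials inside (crop px 180–310, 165–230). Next I'll carry it to the rack.

>>> arm_command --pt "0 0 -0.3 -1.2 0.18 0 0" --pt "0 0 -1 -3.3 0.51 0 0" --pt "0 0 -1.6 -5.2 0.8 0 0" --pt "0 0 -2.3 -6.9 1.06 0 0" --pt "0 0 -2.9 -8.3 1.28 0 0"

```text
clock: 6.65
position: [0.6117, -0.1619, 0.2926]
ee_rot: [-0.574, 1.494, 0.574]
force: [-0.4, -0.3, -3.3]
width: 0.132
```

>>> arm_command --pt "0 0 -3.5 -9.4 1.46 0 0" --pt "0 0 -4.1 -10.2 1.61 0 0" --pt "0 0 -4.7 -10.8 1.72 0 0" --pt "0 0 -5.2 -11.1 1.79 0 0" --pt "0 0 -5.7 -11.2 1.83 0 0"

```text
clock: 7.28
position: [0.585, -0.2133, 0.2927]
ee_rot: [-0.46, 1.522, 0.46]
force: [-0.9, -0.2, -4.0]
width: 0.131
```

>>> arm_command --pt "0 0 -6.1 -11 1.83 0 0" --pt "0 0 -6.3 -10.6 1.79 0 0" --pt "0 0 -6.3 -9.9 1.72 0 0" --pt "0 0 -6.2 -9.1 1.61 0 0" --pt "0 0 -5.9 -8.1 1.46 0 0"

```text
clock: 7.9
position: [0.5587, -0.2643, 0.2927]
ee_rot: [-0.345, 1.543, 0.345]
force: [0.5, 0.2, -2.9]
width: 0.13
```

>>> arm_command --pt "0 0 -5.3 -7 1.28 0 0" --pt "0 0 -4.5 -5.7 1.06 0 0" --pt "0 0 -3.5 -4.2 0.8 0 0" --pt "0 0 -2.3 -2.6 0.51 0 0" --pt "0 0 -0.8 -0.9 0.18 0 0"

```text
clock: 8.52
position: [0.547, -0.287, 0.2927]
ee_rot: [-0.294, 1.551, 0.294]
force: [0.2, 0.4, -3.0]
width: 0.127
```

>>> arm_command --pt "0 0 0 0 0 0 0" --pt "0 0 0 0 0 0 0"

```text
clock: 8.78
position: [0.5471, -0.2867, 0.2928]
ee_rot: [-0.295, 1.55, 0.295]
force: [0.4, -0.4, -2.5]
width: 0.126
```

```bash
python3 - <<'E'
from h import *
ims=[]
for c in("scene","side"):
    p,_,i=cloud(c); ims.append(i["frame"][:,:,::-1]); 
    q=near(p,.609,-.444,.12,.106,.118); print(c,rect(q))
cv2.imwrite("pics/c3.png",np.hstack([cv2.resize(ims[0][150:330,200:420],None,fx=1.8,fy=1.8),cv2.resize(ims[1][150:330,200:420],None,fx=1.8,fy=1.8)]))
for c in("scene","side"):
  for t in("tray","tray_bar","tray_handle","rack","rack_mouth"): print(c,t,[(np.round(d["point"],3),round(d["p"],2)) for d in pinpoint(c,t)][:2])
st()
E
```

```text
scene (array([ 581.7, -433.5]), array([ 82.3, 169.9]), 20.9)
side (array([ 603.4, -423.1]), array([122. , 169.4]), 20.9)
scene tray [(array([ 0.548, -0.287,  0.05 ]), 0.73), (array([ 0.713, -0.247,  0.   ]), 0.16)]
scene tray_bar [(array([ 0.546, -0.285,  0.134]), 0.9)]
scene tray_handle [(array([ 0.512, -0.198,  0.111]), 0.95)]
scene rack [(array([ 0.559, -0.317,  0.071]), 0.56)]
scene rack_mouth []
side tray [(array([ 0.548, -0.29 ,  0.052]), 0.86)]
side tray_bar [(array([ 0.551, -0.29 ,  0.132]), 0.61)]
side tray_handle [(array([ 0.516, -0.198,  0.111]), 0.88)]
side rack []
side rack_mouth [(array([ 0.589, -0.388,  0.047]), 0.74)]
t 9.38 grasp [ 547.  -287.   133.7] w 0.124 F [ 0.8 -0.2 -3.8]
[[0.0, -0.367, 0.93], [-0.0, 0.93, 0.367], [-1.0, -0.0, 0.0]] [ 0.68  0.57 -0.41  1.69  0.27  0.94  0.54]
```

View pics/c3.png

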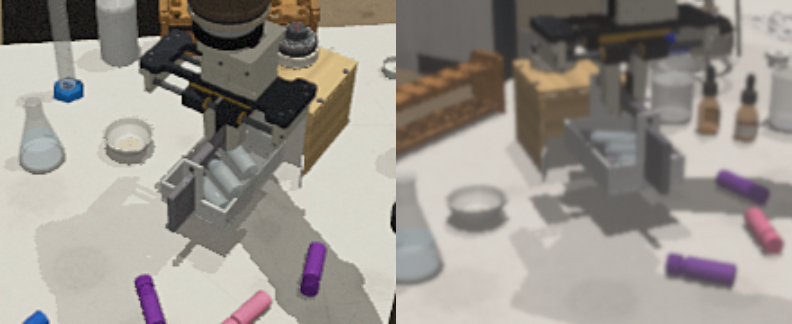

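>>> arm_command --pt "0 4 0 0 0 0 0" --pt "0 9 0 0 0 0 0" --pt "0 12 0 0 0 0 0" --pt "0 10 0 0 0 0 0" --pt "0 7 0 0 0 0 0"

```text
clock: 10.0
position: [0.5468, -0.2869, 0.2496]
ee_rot: [-0.294, 1.552, 0.295]
force: [-0.4, -0.2, -3.2]
width: 0.126
```

>>> arm_command --pt "0 4 0 0 0 0 0" --pt "0 2.5 0 0 0 0 0" --pt "0 1.5 0 0 0 0 0" --pt "0 0.8 0 0 0 0 0" --pt "0 0 0 0 0 0 0"

```text
clock: 10.62
position: [0.547, -0.287, 0.242]
ee_rot: [-0.295, 1.55, 0.294]
force: [-0.0, -0.4, -3.3]
width: 0.126
```

>>> arm_command --pt "0 0.6 0 0 0 0 0" --pt "0 0.6 0 0 0 0 0" --pt "0 0.4 0 0 0 0 0" --pt "0 0 0 0 0 0 0"

```text
clock: 11.12
position: [0.547, -0.287, 0.2406]
ee_rot: [-0.295, 1.55, 0.294]
force: [-0.6, 0.3, 1.7]
width: 0.126
```

Contact: the force went from -3.3 N to +1.7 N. I'll let go and rise.

>>> arm_command --pt "25 0 0 0 0 0 0" --pt "50 0 0 0 0 0 0" --pt "70 0 0 0 0 0 0" --pt "70 0 0 0 0 0 0" --pt "70 0 0 0 0 0 0"

```text
clock: 11.75
position: [0.547, -0.287, 0.2404]
ee_rot: [-0.295, 1.551, 0.294]
force: [0.2, 0.5, -0.8]
width: 0.624
```

>>> arm_command --pt "70 -10 0 0 0 0 0" --pt "70 -25 0 0 0 0 0" --pt "70 -25 0 0 0 0 0" --pt "70 0 35 0 0 0 0" --pt "70 0 35 0 0 0 0"

```text
clock: 12.38
position: [0.5212, -0.2213, 0.3014]
ee_rot: [-0.294, 1.549, 0.293]
force: [0.2, 0.2, -0.2]
width: 0.761
```

>>> arm_command --pt "70 0 24 0 0 0 0" --pt "70 0 0 0 0 0 0" --pt "70 0 0 0 0 0 0"

```text
clock: 12.75
position: [0.5129, -0.2004, 0.3009]
ee_rot: [-0.295, 1.55, 0.293]
force: [0.0, -0.5, 0.7]
width: 0.763
```

```bash
python3 - <<'E'
from h import *
s,M,g=st()
for c in("scene","side","wrist"):
    p,_,i=cloud(c); 
    if c!="side": cv2.imwrite(f"pics/d4{c}.png",i["frame"][:,:,::-1])
    q=near(p,.547,-.287,.085,.080,.092); print(c,len(q),len(q)>9 and (rect(q),line(q)))
    q=near(p,.5125,-.2,.04,.062,.078); print(" handle",len(q),len(q)>9 and (rect(q),line(q)))
    q=near(p,.609,-.444,.12,.106,.118); print(" roof",len(q),len(q)>9 and rect(q))
    for t in("tray","tray_handle","rack_mouth"): print(t,[(np.round(d["point"],3),round(d["p"],2)) for d in pinpoint(c,t)][:2])
E
```

```text
t 12.75 grasp [ 513.  -200.5  141.9] w 0.763 F [ 0.  -0.5  0.7]
[[0.001, -0.366, 0.931], [-0.001, 0.931, 0.366], [-1.0, -0.001, 0.001]] [ 0.6   0.47 -0.44  1.85  0.25  0.88  0.41]
scene 80 ((array([ 526.4, -227.2]), array([20.9, 30. ]), 54.5), (array([ 522.5, -228.2]), np.float64(129.2), array([-18.9,  10.1]), array([5.85161938, 7.44969796])))
 handle 167 ((array([ 511.2, -208.4]), array([24.9, 57.4]), 32.8), (array([ 511.8, -205.7]), np.float64(111.9), array([-31.8,  26.8]), array([ 5.15874131, 16.24588535])))
 roof 1456 (array([ 608.9, -447.1]), array([123.2, 130.5]), 20.7)
tray [(array([ 0.548, -0.287, -0.001]), 0.69), (array([ 0.532, -0.254,  0.013]), 0.38)]
tray_handle [(array([ 0.513, -0.199,  0.06 ]), 0.81)]
rack_mouth [(array([ 0.588, -0.387,  0.052]), 0.95)]
side 257 ((array([ 548.8, -286.6]), array([ 25.5, 144.4]), 21.8), (array([ 545.3, -270.7]), np.float64(113.6), array([-88.4,  56.2]), array([ 5.13823231, 51.73228456])))
 handle 199 ((array([ 518.8, -201.5]), array([25.4, 50.7]), 10.3), (array([ 517.8, -202. ]), np.float64(114.4), array([-24.4,  26.8]), array([ 4.96861823, 17.45058453])))
 roof 402 (array([ 641.8, -431.3]), array([ 56.4, 124.7]), 21.0)
tray [(array([ 0.546, -0.286,  0.001]), 0.64)]
tray_handle [(array([ 0.514, -0.202,  0.061]), 0.68)]
rack_mouth [(array([ 0.365, -0.486,  0.003]), 0.7)]
wrist 1931 ((array([ 530. , -252.7]), array([25.8, 68.4]), 15.3), (array([ 530.6, -245.1]), np.float64(111.6), array([-41.7,  27.3]), array([ 5.04455916, 24.51373512])))
 handle 1908 ((array([ 513.3, -201.2]), array([25.9, 46.7]), 21.4), (array([ 514.4, -203.9]), np.float64(111.4), array([-20.5,  26.3]), array([ 4.77517673, 15.67018217])))
 roof 0 False
tray [(array([ 0.55 , -0.286, -0.003]), 0.64)]
tray_handle [(array([ 0.509, -0.198,  0.059]), 0.58)]
rack_mouth []
```

View pics/d4scene.png

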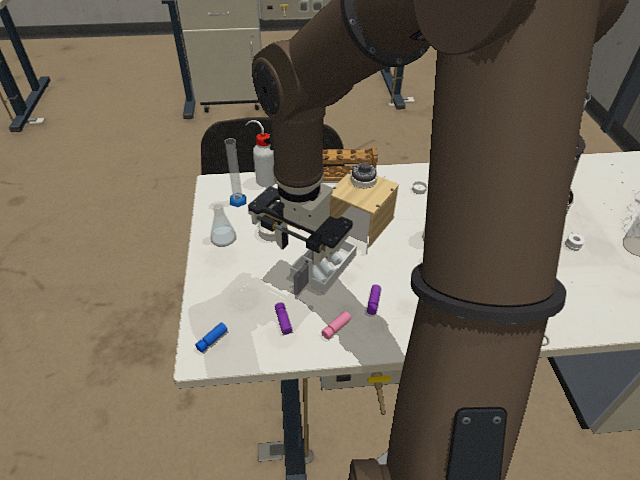

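>>> arm_command --pt "70 25 0 0 0 0 0" --pt "70 25 0 0 0 0 0" --pt "70 18 0 0 0 0 0" --pt "40 11 0 0 0 0 0" --pt "20 0 0 0 0 0 0" --newtons 25

```text
clock: 13.98
position: [0.5124, -0.1994, 0.2208]
ee_rot: [-0.294, 1.552, 0.295]
force: [1.2, 0.1, -0.4]
width: 0.594
```

>>> arm_command --pt "0 0 0 0 0 0 0" --pt "0 0 0 0 0 0 0" --pt "0 0 0 0 0 0 0" --pt "0 0 0 0 0 0 0" --pt "0 0 0 0 0 0 0"

```text
clock: 14.6
position: [0.5126, -0.1995, 0.2215]
ee_rot: [-0.295, 1.551, 0.294]
force: [0.4, -0.5, 0.9]
width: 0.106
```

>>> arm_command --pt "0 0 0 0 0 0 0" --pt "0 0 0 0 0 0 0" --pt "0 0 -2 0 0 0 0" --pt "0 0 -4 0 0 0 0" --pt "0 0 -5 0 0 0 0"

```text
clock: 15.22
position: [0.5166, -0.2087, 0.2215]
ee_rot: [-0.295, 1.55, 0.296]
force: [-2.3, 5.6, 4.8]
width: 0.107
```

>>> arm_command --pt "0 -0.3 -6 0 0 0 0" --pt "0 0 -7 0 0 0 0" --pt "0 0 -7 0 0 0 0" --pt "0 0 -7 0 0 0 0" --pt "0 0 -7 0 0 0 0"

```text
clock: 15.85
position: [0.5291, -0.242, 0.2215]
ee_rot: [-0.294, 1.551, 0.294]
force: [-1.2, 1.8, -0.3]
width: 0.107
```

>>> arm_command --pt "0 0 -7 0 0 0 0" --pt "0 0 -7 0 0 0 0" --pt "0 0 -7 0 0 0 0" --pt "0 0 -7 0 0 0 0" --pt "0 0 -6 0 0 0 0"

```text
clock: 16.48
position: [0.5416, -0.2735, 0.2216]
ee_rot: [-0.294, 1.551, 0.294]
force: [-0.7, 1.0, -1.1]
width: 0.107
```

```bash
python3 - <<'E'
from h import *
s,M,g=st()
d=np.array([.3665,-.930]);n=np.array([.930,.3665]);r=g[:2]*1000-np.array([599.3,-419]);print("handle in rack x,y",r@d,r@n)
i=get_image("scene"); cv2.imwrite("pics/e5.png",cv2.resize(i["frame"][150:310,230:430,::-1],None,fx=3.5,fy=3.5))
E
```

```text
t 16.48 grasp [ 541.6 -273.5   62.6] w 0.107 F [-0.7  1.  -1.1]
[[-0.0, -0.366, 0.93], [-0.0, 0.93, 0.366], [-1.0, -0.0, -0.0]] [ 0.64  0.64 -0.39  1.78  0.33  0.79  0.47]
handle in rack x,y -156.42399874207285 -0.3662463937441956
```

View pics/e5.png

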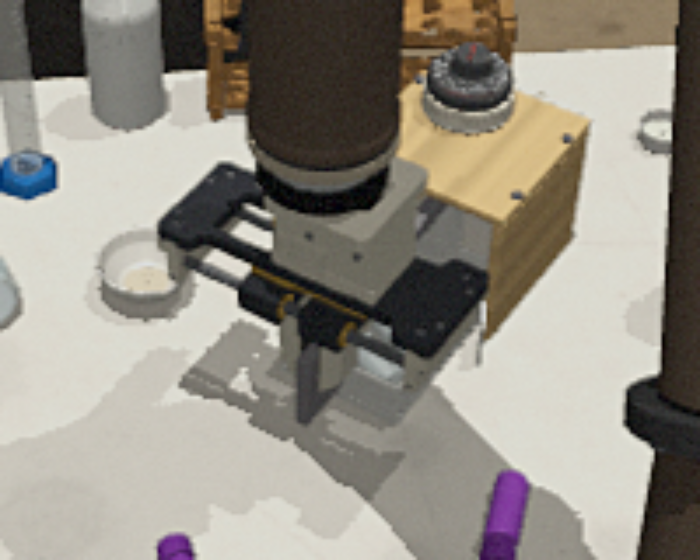

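The tray is in the mouth at about (390,370) and centred to within about 0.4 mm. Forces are low.

>>> arm_command --pt "0 0 -6 0 0 0 0" --pt "0 0 -7 0 0 0 0" --pt "0 0 -7 0 0 0 0" --pt "0 0 -7 0 0 0 0" --pt "0 0 -7 0 0 0 0"

```text
clock: 17.15
position: [0.5541, -0.3052, 0.2216]
ee_rot: [-0.294, 1.551, 0.294]
force: [-0.6, 0.6, -1.6]
width: 0.108
```

>>> arm_command --pt "0 0 -6 0 0 0 0" --pt "0 0 -5 0 0 0 0" --pt "0 0 -4 0 0 0 0" --pt "0 0 -3 0 0 0 0" --pt "0 0 -2 0 0 0 0"

```text
clock: 17.77
position: [0.5614, -0.3233, 0.2216]
ee_rot: [-0.295, 1.551, 0.295]
force: [-0.8, 1.1, -1.1]
width: 0.105
```

>>> arm_command --pt "0 0 -1.5 0 0 0 0" --pt "0 0 -1.5 0 0 0 0" --pt "0 0 -1 0 0 0 0" --pt "0 0 -1 0 0 0 0"

```text
clock: 18.27
position: [0.5631, -0.3279, 0.2216]
ee_rot: [-0.295, 1.551, 0.295]
force: [-0.5, 1.4, -1.7]
width: 0.109
```

>>> arm_command --pt "0 0 -1 0 0 0 0" --pt "0 0 -1 0 0 0 0" --pt "0 0 -1 0 0 0 0" --pt "0 0 -1 0 0 0 0"

```text
clock: 18.77
position: [0.5646, -0.3317, 0.2216]
ee_rot: [-0.295, 1.551, 0.295]
force: [0.0, 0.7, -1.2]
width: 0.108
```

>>> arm_command --pt "0 0 -0.7 0 0 0 0" --pt "0 0 -0.7 0 0 0 0" --pt "0 0 -0.7 0 0 0 0" --pt "0 0 0 0 0 0 0"

```text
clock: 19.27
position: [0.5654, -0.3337, 0.2216]
ee_rot: [-0.295, 1.551, 0.294]
force: [0.5, 0.8, -2.6]
width: 0.105
```

>>> arm_command --pt "0 0 -0.7 0 0 0 0" --pt "0 0 -0.7 0 0 0 0" --pt "0 0 0 0 0 0 0"

```text
clock: 19.65
position: [0.5659, -0.3345, 0.2216]
ee_rot: [-0.294, 1.551, 0.295]
force: [-1.7, 3.3, -0.7]
width: 0.11
```

>>> arm_command --pt "0 0 -0.7 0 0 0 0" --pt "0 0 -0.7 0 0 0 0" --pt "0 0 0 0 0 0 0"

```text
clock: 20.02
position: [0.5664, -0.3347, 0.2216]
ee_rot: [-0.294, 1.551, 0.297]
force: [-1.8, 8.1, 1.5]
width: 0.108
```

>>> arm_command --pt "0 0 -0.8 0 0 0 0" --pt "0 0 -0.8 0 0 0 0" --pt "0 0 0 0 0 0 0"

```text
clock: 20.4
position: [0.567, -0.335, 0.2215]
ee_rot: [-0.293, 1.551, 0.299]
force: [-3.9, 11.7, 4.4]
width: 0.106
```

```bash
python3 - <<'E'
from h import *
s,M,g=st()
d=np.array([.3665,-.930]);n=np.array([.930,.3665]);r=g[:2]*1000-np.array([599.3,-419]);print("handle in rack x,y",r@d,r@n)
E
```

```text
t 20.4 grasp [ 566.8 -334.4   62.5] w 0.106 F [-3.9 11.7  4.4]
[[-0.002, -0.368, 0.93], [0.004, 0.93, 0.368], [-1.0, 0.004, -0.0]] [ 0.7   0.71 -0.39  1.63  0.32  0.87  0.56]
handle in rack x,y -90.5581860722652 0.7443114362742019
```

The tray stalls against the stop with about 12 N of push. I'll let go and rise.

>>> arm_command --pt "30 0 0 0 0 0 0" --pt "50 0 0 0 0 0 0" --pt "60 0 0 0 0 0 0" --pt "60 0 0 0 0 0 0" --pt "60 0 0 0 0 0 0"

```text
clock: 21.02
position: [0.567, -0.3378, 0.2217]
ee_rot: [-0.295, 1.551, 0.294]
force: [0.6, 0.2, -0.3]
width: 0.605
```

>>> arm_command --pt "60 -15 0 0 0 0 0" --pt "60 -25 0 0 0 0 0" --pt "60 -30 20 0 0 0 0" --pt "60 -40 40 0 0 0 0" --pt "60 -40 50 0 0 0 0"

```text
clock: 21.65
position: [0.5267, -0.2358, 0.3729]
ee_rot: [-0.294, 1.55, 0.293]
force: [0.8, -0.1, 0.6]
width: 0.65
```

>>> arm_command --pt "60 -10 55 0 0 0 0" --pt "60 0 55 0 0 0 0" --pt "60 0 50 0 0 0 0" --pt "60 0 0 0 0 0 0" --pt "60 0 0 0 0 0 0"

```text
clock: 22.28
position: [0.4687, -0.0879, 0.3816]
ee_rot: [-0.296, 1.549, 0.294]
force: [0.0, -0.1, 0.2]
width: 0.655
```

```bash
python3 - <<'E'
from h import *
st(); ims=[]
d=np.array([.3665,-.930]);n=np.array([.930,.3665]);o=np.array([599.3,-419])
for c in("scene","side"):
    p,_,i=cloud(c); ims.append(i["frame"][:,:,::-1])
    q=near(p,.565,-.331,.05,.05,.078); e=(q[:,:2]*1000-o)@np.c_[d,n]; print(c,"handle",len(q),len(e)>9 and (np.percentile(e,[2,50,98],axis=0).round(1).tolist()))
    q=near(p,.609,-.444,.12,.106,.118); print(" roof",rect(q))
    for t in("tray","tray_handle","rack","rack_mouth","dish","flask","dropper_a"): print(t,[(np.round(x["point"],3),round(x["p"],2)) for x in pinpoint(c,t)][:2])
cv2.imwrite("pics/f6.png",np.vstack([cv2.resize(ims[0][150:340,200:460],(780,300*19//20)),cv2.resize(ims[1][150:310,200:460],(780,300))]))
E
```

```text
t 22.27 grasp [468.9 -88.1 222.6] w 0.655 F [ 0.  -0.1  0.2]
[[0.001, -0.367, 0.93], [-0.001, 0.93, 0.367], [-1.0, -0.001, 0.001]] [ 0.52  0.27 -0.54  1.92  0.17  0.99  0.28]
scene handle 199 [[-111.9, -13.4], [-85.7, -4.2], [-64.8, 9.0]]
 roof (array([ 607. , -444.6]), array([123.5, 127.7]), 21.0)
tray [(array([ 0.6  , -0.424, -0.002]), 0.94)]
tray_handle [(array([ 0.564, -0.333,  0.058]), 0.78)]
rack []
rack_mouth [(array([ 0.585, -0.389,  0.05 ]), 0.78)]
dish []
flask [(array([ 0.763, -0.144,  0.   ]), 0.55)]
dropper_a [(array([ 0.417, -0.507,  0.001]), 0.56)]
side handle 217 [[-111.7, -8.9], [-87.8, 6.3], [-63.9, 13.5]]
 roof (array([ 612.2, -443.8]), array([122.6, 127.9]), 21.0)
tray [(array([ 0.599, -0.423, -0.   ]), 0.91)]
tray_handle [(array([ 0.566, -0.335,  0.062]), 0.7)]
rack []
rack_mouth []
dish [(array([ 0.708, -0.248, -0.002]), 0.74), (array([ 0.602, -0.425, -0.001]), 0.57)]
flask [(array([ 0.764, -0.146,  0.004]), 0.89), (array([ 0.603, -0.426,  0.081]), 0.24)]
dropper_a [(array([ 0.416, -0.505, -0.004]), 0.69), (array([ 0.366, -0.485, -0.001]), 0.58)]
```

View pics/f6.png

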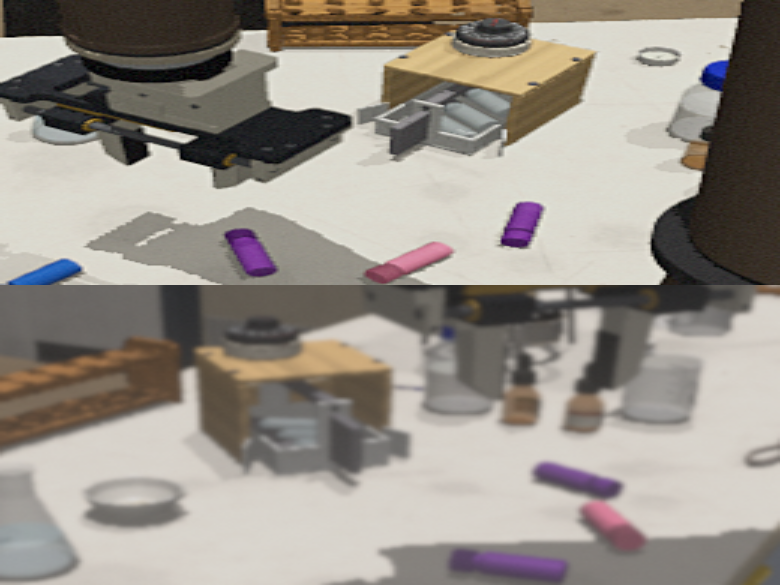

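```bash
python3 -c "
from cell import arm
print(arm.sign_off())"
```

```text
the job is handed in; nothing more can be done
None
```

The tray is in the rack, pushed home against the back stop, and the job is handed in. The clock read about 22 s of the 56 s.

I lifted the tray by its bar and carried it level. I set it down about 142 mm short of home, lined up with the rack and with its handle facing away. There I let go completely, moved the gripper clear, took it again by the end handle and slid it in. At the end it stopped moving and the push force rose to about 12 N. Then I let go and backed off.

**Last checks:**
- **Tray position:** Both cameras put the tray within about 5 mm of the rack's home point. It read 3–4 mm further in than my first estimate, which is about the size of the measuring error. I took the rise in force as the sign it was home.
- **Vials:** All three showed in the tray while it was carried. The last picture shows vials in the tray in the rack and none on the table, but the roof hides part of the tray, so I could not count all three there.
- **Bystanders:** The flask, dish and both dropper bottles read the same positions as at the start. The gripper hid the dish from the scene camera in the last picture, so that check is from the side camera only. I did not re-measure the look-alikes, but they appear unmoved in the last picture.
- **Rack:** The networks did not report the rack itself in the last pictures. I used its roof in the depth images instead, and it had not moved.

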